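Stack sample trays squarely in a carrier and lock them for transport

TASK

Take the compartment tray and the flat cover plate off the sloping draining stand and pile them, tray first and cover on top, on the tray that already lies in the carrier. Gently square the whole pile up against the carrier's end wall, wherever that is clamped today, then slide the black lock grip all the way to its end stop so that the retaining bar stands in front of the pile.

Things in the scene. Friction and masses are not known exactly. Their poses are not given: they have to be found in the camera images.
- carrier: Grey stack carrier, base plate 165 x 164 x 7 mm, fixed on the table. Origin: underside, on the pile's middle line; +x runs along the pile to the end wall, +y left, z up. A 40 mm wide pad at y = 0 (x -66 to +74 mm, top at z = 12 mm) bears the pile. On it an aluminium frame (end wall and lock) is clamped, shifted along +x by an amount s of 0 to 16 mm that is NOT reported: feel or see it.
- wall_zero (a point): Point on the carrier at x = 55, y = 0, z = 12 mm of carrier: where the foot of the frame's flat end wall stands when s = 0. The wall's face toward the pile is at 55 mm + s, y -115 to +45 mm, 53 mm high. The wall does not yield; press gently: 60 N or more of a plate against the carrier spoils the job.
- grip_zero (a point): Point on the carrier at x = -54, y = -85, z = 80 mm of carrier: middle of the lock's upright black grip when s = 0 and the lock is at 0. The grip is 26 mm (x) x 12 mm (y), z 70 to 90 mm; it moves along +y with lock and stands s farther along +x.
- lock (a joint): Transport lock slide in m: 0 = open, grows toward the carrier's +y, 0.080 = end stop. Friction about 2 N. The grip stands on a 12 mm wide arm (z 63 to 70 mm) that runs from the wall toward -x, beside the pile when open; under the grip hangs a retaining bar 14 mm wide, z 16 to 67 mm, inner face at x = -49 mm + s, which passes in front of the pile if all plates are within 4 mm of the wall.
- tray_low: Aluminium compartment tray 100 (x) x 60 (y) x 18 mm (z), open compartments on top, about 0.16 kg; already lies in the carrier, slightly askew and away from the end wall. Origin: centre of its underside.
- tray_top: A second, equal compartment tray, 100 (x) x 60 (y) x 18 mm (z). Lies on one seat of the sloping stand. Origin: centre of its underside; z is normal to the tray, x runs up the slope.
- cover: Flat aluminium cover plate 100 (x) x 60 (y) x 10 mm (z), smooth top, about 0.12 kg. Lies on the other seat of the stand. Origin: centre of its underside; z is normal to the plate, x runs up the slope.
- stand: Grey draining stand 92 x 176 mm, fixed. Origin: centre of its underside. Its slope rises toward its +x at 0.61 rad (35 deg). Two seats at y = +50 and -50 mm; a plate lies on two ribs (13 mm either side of its middle) against a 6 mm lip, underside centre at x = 0, z = 60 mm, 60 mm side across. Beside the ribs the slope is 10 mm deeper: room for fingers on the long sides, tool square to the slope.
- film_roll: Bystander: small white roll of film, 54 mm across, 52 mm high, standing to the left in front of the stand. Leave alone. Origin at its underside.
- white_bottle: Bystander: white capped bottle, 35 mm across, 94 mm high. Leave alone. Origin at its underside.
- timer: Bystander: small white lab timer 61 x 65 x 18 mm, at the table's front left. Leave alone. Origin at its underside.
Mind the look-alikes: they are no part of the job. What is shaped like the tray_top but yellow is not meant.

How it is judged:
On the way:
1. tray and cover lie flat in a square pile on the lower tray, the lock still open (z of tray_low in the frame of carrier between 0.009 and 0.015 m and y of tray_low in the frame of carrier between -0.012 and 0.012 m and angle between the x axis of tray_low and the x axis of carrier, either way round below 0.05 rad and angle between the z axis of tray_low and the z axis of carrier, either way round below 0.04 rad and x of tray_top in the frame of tray_low between -0.004 and 0.004 m and y of tray_top in the frame of tray_low between -0.005 and 0.005 m and z of tray_top in the frame of tray_low between 0.015 and 0.021 m and angle between the x axis of tray_top and the x axis of tray_low, either way round below 0.06 rad and angle between the z axis of tray_top and the z axis of tray_low, either way round below 0.04 rad and x of cover in the frame of tray_top between -0.004 and 0.004 m and y of cover in the frame of tray_top between -0.005 and 0.005 m and z of cover in the frame of tray_top between 0.015 and 0.021 m and angle between the x axis of cover and the x axis of tray_top, either way round below 0.06 rad and angle between the z axis of cover and the z axis of tray_top, either way round below 0.04 rad and value of joint lock below 0.035 m), for 0.1 s.
At the end, for the whole second after the job is handed in: Lower tray, second tray, cover lie flat as a pile in the carrier, each within 4 mm lengthwise, 5 mm sideways, 0.06 rad of the one below; lowest within 12 mm of the carrier's middle line, 0.05 rad of its direction; lock over 0.077 (but open until the pile was square); all at rest (z of tray_low in the frame of carrier between 0.009 and 0.015 m and y of tray_low in the frame of carrier between -0.012 and 0.012 m and angle between the x axis of tray_low and the x axis of carrier, either way round below 0.05 rad and angle between the z axis of tray_low and the z axis of carrier, either way round below 0.04 rad and x of tray_top in the frame of tray_low between -0.004 and 0.004 m and y of tray_top in the frame of tray_low between -0.005 and 0.005 m and z of tray_top in the frame of tray_low between 0.015 and 0.021 m and angle between the x axis of tray_top and the x axis of tray_low, either way round below 0.06 rad and angle between the z axis of tray_top and the z axis of tray_low, either way round below 0.04 rad and x of cover in the frame of tray_top between -0.004 and 0.004 m and y of cover in the frame of tray_top between -0.005 and 0.005 m and z of cover in the frame of tray_top between 0.015 and 0.021 m and angle between the x axis of cover and the x axis of tray_top, either way round below 0.06 rad and angle between the z axis of cover and the z axis of tray_top, either way round below 0.04 rad and value of joint lock above 0.077 m and linear speed of each of tray_low, tray_top, cover below 0.02 m/s); the robot touches nothing.
It fails at once if a tray or the cover is pressed with 60 N or more against the carrier (contact force between any of tray_low, tray_top, cover and carrier above 60 N).
It fails at once if a bystander (film roll, bottle, timer) is moved more than 20 mm (distance of any of film_roll, white_bottle, timer from where it was at the start of the episode above 0.02 m).
It also fails if it takes over 72 s, if anything falls off the work surface, if the arm or the gripper's body presses on something with over 40 N, if the wrist force passes 120 N, or if a joint passes its speed limit or range.

ROBOT

A 7-joint arm with a two-finger parallel gripper is mounted at the origin on a cart in front of the work surface, level with it; the furniture and walls round the work are solid. World frame = base frame: x ahead of the robot, y to its left, z up, the work surface at z = 0. Lengths are in m, angles in rad, forces in N, time in s.
With the tool pointing down it reaches from about 0.4 to 0.85 m from the base axis. Payload 10.4 kg.
Tool frame: the origin (TCP) lies at the very end of the fingers, on their centre line; the grasp point (between the pads) lies 19 mm behind it; z points along the fingers, y is the line along which they close (so a half turn about z gives the same grasp; the last joint's range is limited). The gripper opens to 85 mm and grips with 20 to 120 N. Pads are 22 mm wide; open, the fingers measure 114 mm over their backs; the gripper's body (76 mm by 85 mm) begins 54 mm behind the grasp point. The pads swing forward as they close: fully open they stand 13 mm farther back than shut.
Start: joints at [1.25, 0.332, -0.065, 1.46, 0.022, 1.35, -0.088], TCP at [0.183, -0.598, 0.231] pointing down, gripper open.
Joint ranges: [-2.6, 2.6], [-0.5, 2.12], [-1.47, 1.34], [0.16, 2.42], [-1.27, 4.41], [0.06, 2.06], [-2.6, 2.6]. Speed limits (rad/s): [2.22, 2.22, 2.79, 2.79, 3.14, 3.14, 3.14].

INTERFACE

Orientations are given as a unit quaternion [x, y, z, w].
In Python, from workcell import * gives the robot as it stands. The module is installed in compiled form; this text tells all that it offers.
- The arm moves only by the tool carry_out, never from a script. Its argument "motion" is a list of rows, each an object with "xyz": the shift along the tool's x, y, z in m, a list of three; "angular": the turn, a rotation vector about the tool's x, y, z in degrees, a list of three. A call has 1 to 12 rows; each row is the pose to reach, as a shift and turn from the pose commanded when the call began, along the tool's axes at that moment; what a row does not reach only later rows make up. A row lasts 1/10 s, in which the tool goes at most 50 mm and 8.59 degrees, less where a joint would pass 70% of its speed; a pose out of reach is approached as far as the arm can. A call with a gripper value outside its range is refused whole. "hand" is the opening, from 0 (shut) to 1 (fully open), set as the call begins (left out, the last holds). The fingers move at their own pace and stop on an object; "grip_force" is the grip in N (left out, the last holds). Time passes only in rows, so rows that repeat a pose let the fingers close. It gives the time, the measured TCP pose, the force, the opening and the grip force at its end, in the units of the state.
- get_obs(): the state, without advancing time (a new reading comes with each control period).
- camera(name): name is "scene" or "top"; returns a dict with "img" (384x512x3 uint8, red, green, blue), "fx", "fy", "cx", "cy" (pixels), "k1" (the pictures are not rectified: a ray, as slopes to the right and down, at radius r is drawn at 1 + k1 r^2 times it, then the intrinsics apply), "extrinsics" (4x4, takes a point from camera to world coordinates). Camera axes: x right, y up, looking along -z (the intrinsics and any distortion apply to the point x, -y, -z); pixel columns grow to the right and rows downward; lengths in m; the calibration is good to about 2 mm. A picture is of the moment at which its call begins. There is no depth.
- hand_in(): hands the job in; it is judged then, once.
The state is a dict: "clock": time; "joint_pos": joint angles; "joint_velocities": joint speeds; "tau": joint torques, N m; "position": TCP position; "ee_rot": TCP orientation; "ft_force": force on the tool from outside, world axes, zero at the start; "torque": the same for the moment, N m; "grip_width": opening from 0.0 (shut) to 1.0 (fully open); "grasp_force": force on a finger pad.
Only numpy, scipy, OpenCV 4.12 (cv2) and the standard library are available. Lean on these libraries where they do the work, as an engineer would, in place of code of your own. Each camera call takes 0.05 s, during which the arm holds its last target. There are 200 camera calls.

## Working session

There is one attempt and no reset: what is moved stays moved. The work goes in short steps, Python scripts to look and compute and a tool call to move; the robot and the scene stay as the last step left them, time stands still between calls to the robot, and variables do not carry over. Pictures are saved under pics/ and viewed, at most 10 in all, crops included, and the job is handed in when it is done.

Besides the shell and the picture viewer there is one more tool, called after ">>>" by a JSON object that holds its "api" and its "payload". carry_out: Moves the arm, as the interface text tells. Its arguments: {"type":"object","properties":{"motion":{"type":"array"},"hand":{"type":"number"},"grip_force":{"type":"number"}},"required":["motion"]}

```bash
mkdir -p pics
python3 - <<'E'
from workcell import *
import cv2,numpy as np
for n in("scene","top"):
    c=camera(n); np.savez(f"pics/{n}0.npz",**c)
    cv2.imwrite(f"pics/{n}0.png",cv2.resize(c["img"][:,:,::-1],(800,600),interpolation=cv2.INTER_CUBIC))
    print(n,c["fx"],c["fy"],c["cx"],c["cy"],c["k1"],np.round(c["extrinsics"],3).tolist())
print(get_obs())
E
```

```text
scene 357.2559544815438 357.2559544815438 255.12061465856735 189.30039524084611 0.032290099734692004 [[-0.847, 0.309, -0.433, 0.042], [-0.532, -0.509, 0.677, 0.915], [-0.012, 0.803, 0.595, 0.82], [0.0, 0.0, 0.0, 1.0]]
top 380.3222259817723 380.3222259817723 254.7954790936095 189.91253145492536 -0.03392772085538871 [[-0.016, 0.997, -0.078, 0.487], [-1.0, -0.016, 0.005, 0.079], [0.004, 0.078, 0.997, 1.473], [0.0, 0.0, 0.0, 1.0]]
{'clock': 0.1, 'joint_pos': array([ 1.25041119,  0.33280722, -0.06471204,  1.46085223,  0.02162611,
        1.34988531, -0.08852073]), 'joint_velocities': array([ 0.00048352, -0.00056195, -0.00136777, -0.00180284, -0.00179071,
       -0.00108663,  0.00076615]), 'tau': array([ 2.33993880e-03, -6.26744628e+01,  4.97903978e-02, -3.92429852e+01,
        1.62456022e-02,  7.06867766e-03, -3.60518186e-05]), 'position': array([ 0.18327696, -0.59718003,  0.23059887]), 'ee_rot': array([ 9.88934620e-01,  1.48350680e-01, -1.31300667e-04, -6.13960708e-04]), 'ft_force': array([ 0.19355667, -1.29720094,  0.45632934]), 'torque': array([-0.0398527 ,  0.01534058,  0.05498481]), 'grasp_force': 0.0, 'grip_width': 0.9976130292168673}
```

View pics/scene0.png

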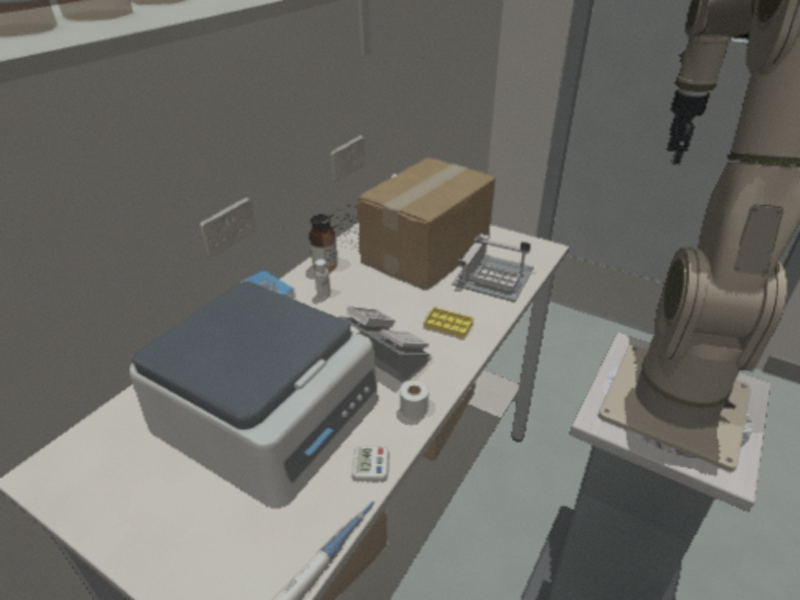

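View pics/top0.png

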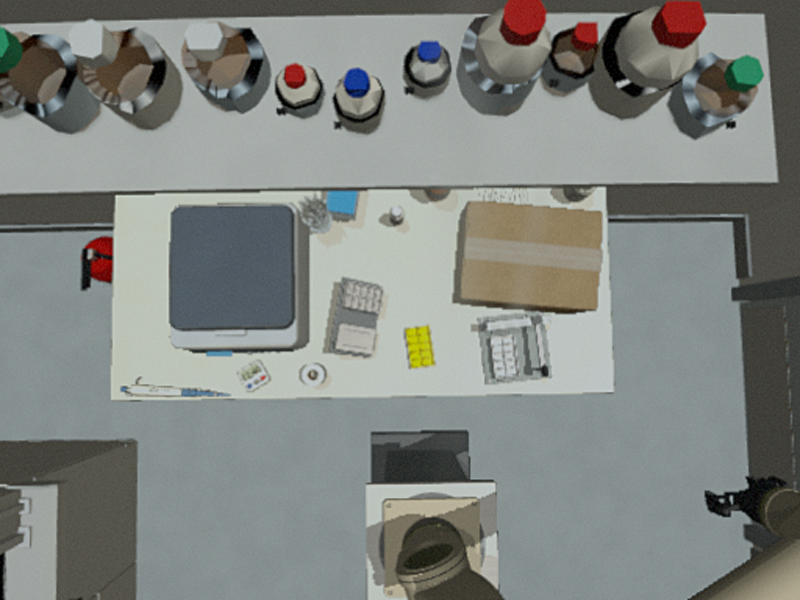

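Run:
```python
import cv2,numpy as np
i=np.load("pics/top0.npz")["img"][:,:,::-1]
cv2.imwrite("pics/t1.png",cv2.resize(i[172:252,200:360],None,fx=5,fy=5,interpolation=cv2.INTER_CUBIC))
i=np.load("pics/scene0.npz")["img"][:,:,::-1]
cv2.imwrite("pics/s1.png",cv2.resize(i[145:245,215:347],None,fx=6,fy=6,interpolation=cv2.INTER_CUBIC))
```

```text
(no output)
```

View pics/t1.png

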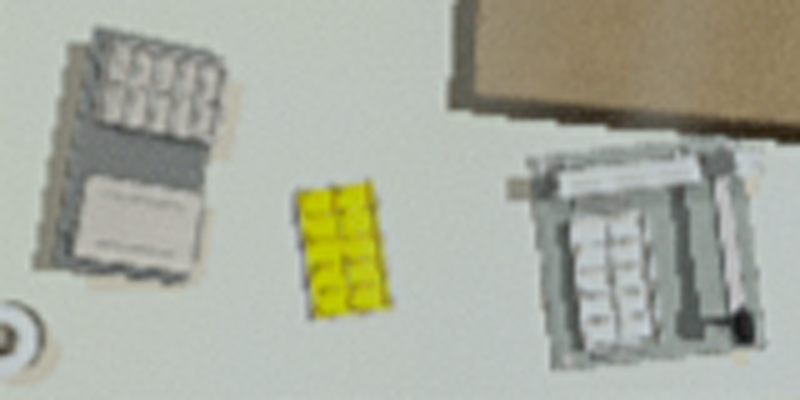

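View pics/s1.png

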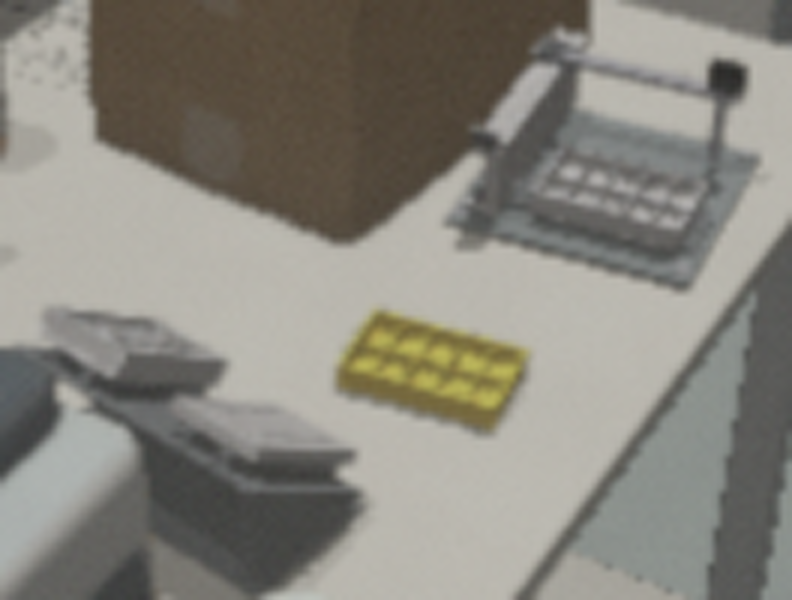

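```bash
cat > h.py <<'E'
import numpy as np,cv2
from scipy.spatial.transform import Rotation as R
def ray(c,uv):
    uv=np.atleast_2d(np.float64(uv)); K=np.array([[c["fx"],0,c["cx"]],[0,c["fy"],c["cy"]],[0,0,1.]])
    s=cv2.undistortPoints(uv[:,None],K,np.array([float(c["k1"]),0,0,0]))[:,0]
    E=c["extrinsics"]; d=np.c_[s[:,0],-s[:,1],-np.ones(len(s))]@E[:3,:3].T
    return E[:3,3],d
def onz(c,uv,z): return onplane(c,uv,[0,0,z],[0,0,1])
def onplane(c,uv,p,n):
    o,d=ray(c,uv); n=np.array(n,float); return o+d*(((np.array(p)-o)@n)/(d@n))[:,None]
def pix(c,P):
    E=c["extrinsics"]; q=(np.atleast_2d(P)-E[:3,3])@E[:3,:3]; s=np.c_[q[:,0],-q[:,1]]/-q[:,2:]
    s=s*(1+c["k1"]*(s**2).sum(1,keepdims=True)); return s*[c["fx"],c["fy"]]+[c["cx"],c["cy"]]
def move(p0,q0,p1,q1):
    r=R.from_quat(q0); return r.inv().apply(np.array(p1)-p0), np.degrees((r.inv()*R.from_quat(q1)).as_rotvec())
E
python3 - <<'E'
from h import *
c=dict(np.load("pics/top0.npz")); im=c["img"]
x0,y0,f=200,172,5
I=cv2.resize(im[172:252,200:360],None,fx=f,fy=f,interpolation=cv2.INTER_CUBIC).astype(int)
for n,(x,y) in dict(table=(420,50),cover=(130,225),dark=(130,160),tray=(118,90),base=(560,300),low=(590,230),wall=(620,175),arm=(735,230),grip=(742,325),ground=(665,270)).items(): print(n,I[y,x],end=" ")
print()
nat=lambda P:(np.array(P,float)+.5)/f-.5+[x0,y0]
def rects(m,name,amin=3000):
    for k in cv2.findContours(m.astype(np.uint8),cv2.RETR_EXTERNAL,cv2.CHAIN_APPROX_NONE)[0]:
        if cv2.contourArea(k)>amin:
            r=cv2.minAreaRect(k); print(name,np.round(r[0]),np.round(r[1]),round(r[2],1),cv2.contourArea(k),np.round(cv2.boxPoints(r)).astype(int).tolist())
rg=I[:,:,0]-I[:,:,1]; V=I.max(2); 
stand=np.zeros(V.shape,bool); stand[:,30:250]=1
car=np.zeros(V.shape,bool); car[:,500:790]=1
rects(car&(V>205)&(np.arange(400)[:,None]>140),"bright",800)
rects(stand&(rg>=2)&(V>140),"pinkish",800)
rects((I[:,:,2]<80)&(V>150),"yellow")
rects(car&(V<60),"black",100)
# eye corners: carrier base, z=7
B=onz(c,nat([(531,160),(551,369),(766,346),(745,149)]),.007); print(np.round(B,4)); print(np.linalg.norm(B-np.roll(B,1,0),axis=1))
E
```

```text
table [186 193 186] cover [181 179 172] dark [117 121 119] tray [157 157 150] base [132 139 134] low [188 195 194] wall [182 190 187] arm [162 166 165] grip [37 34 34] ground [143 152 148] 
yellow [343. 250.] [126.  76.] 81.8 8894.5 [[297, 193], [372, 182], [390, 307], [315, 318]]
black [742. 327.] [32. 23.] 52.1 485.5 [[723, 322], [741, 307], [761, 333], [742, 347]]
black [745. 131.] [89. 13.] 4.4 721.5 [[701, 134], [702, 121], [790, 127], [789, 141]]
black [592. 116.] [30.  9.] 3.8 163.0 [[577, 120], [578, 111], [607, 113], [606, 122]]
[[ 0.5464 -0.1249  0.007 ]
 [ 0.3861 -0.1361  0.007 ]
 [ 0.4005 -0.3021  0.007 ]
 [ 0.5522 -0.291   0.007 ]]
[0.16624091 0.16073278 0.16660688 0.15203545]
```

```bash
cat >> h.py <<'E'
from scipy.ndimage import map_coordinates, gaussian_filter
def quad(img,C,w=2.5,sub=.1,tr=.15):
    """refine a native-pixel quadrilateral by line fits to the strongest edge beside each side"""
    g=gaussian_filter(img.astype(float).mean(2),.6); C=np.array(C,float); L=[];S=[]
    for a,b in zip(C,np.roll(C,-1,0)):
        t=(b-a)/np.linalg.norm(b-a); n=np.array([-t[1],t[0]]); o=np.arange(-w,w+1e-6,sub); P=[]
        for k in np.linspace(tr,1-tr,25):
            q=a+k*(b-a)+o[:,None]*n; v=map_coordinates(g,[q[:,1],q[:,0]],order=3); d=np.abs(np.gradient(v)); i=d.argmax()
            if 0<i<len(o)-1: P.append(q[i])
        vx,vy,x,y=cv2.fitLine(np.float32(P),cv2.DIST_HUBER,0,.01,.01).ravel(); L.append(np.cross([x,y,1],[x+vx,y+vy,1]))
        S.append(round(float(np.std((np.array(P)-[x,y])@[-vy,vx])),2))
    X=[np.cross(L[i-1],L[i]) for i in range(len(L))]; return np.array([x[:2]/x[2] for x in X]),S
E
python3 - <<'E'
from h import *
c=dict(np.load("pics/top0.npz")); im=c["img"]
nat=lambda P:(np.array(P,float)+.5)/5-.5+[200,172]
a=np.radians(35); cs,sn=np.cos(a),np.sin(a)
def rep(n,P,s):
    e=np.roll(P,-1,0)-P
    print(n,s,"corners",np.round(P,4).tolist(),"centre",np.round(P.mean(0),4),"len",np.round(np.linalg.norm(e,axis=1),4),"dir",np.round(np.degrees(np.arctan2(e[:,1],e[:,0])),1))
for n,C,z in(("base",[(531,160),(551,369),(766,346),(745,149)],.007),("low",[(570,217),(582,350),(657,338),(643,208)],.030),("yel",[(297,193),(315,318),(390,307),(372,182)],.018)):
    q,s=quad(im,nat(C)); rep(n,onz(c,q,z),s)
    print((q-[200,172])*5+2)
for n,C,h in(("cover",[(88,178),(76,257),(193,272),(205,191)],.010),("tray",[(108,30),(98,122),(210,143),(224,68)],.018)):
    q,s=quad(im,nat(C),2); print(n,(q-[200,172])*5+2)
    m=onz(c,q,.07).mean(0); yaw=np.radians(90)
    for _ in range(5):
        ux=np.array([np.cos(yaw),np.sin(yaw),0]); nn=np.array([-sn*ux[0],-sn*ux[1],cs])
        up=cs*ux+[0,0,sn]
        # underside centre at z=.06 ; plane through (m) top-centre z = .06+h cs
        p=np.array([m[0],m[1],.06+h*cs]); P=onplane(c,q,p,nn); m=P.mean(0); e=np.roll(P,-1,0)-P
        m=np.array([m[0],m[1],0]); d=(P[0]+P[1]-P[2]-P[3]); yaw=np.arctan2(d[1],d[0])
    ux=np.array([np.cos(yaw),np.sin(yaw),0]); nn=np.array([-sn*ux[0],-sn*ux[1],cs])
    rep(n,P,s); print("  yaw",np.degrees(yaw),"under",P.mean(0)-h*nn)
E
```

```text
base [0.27, 0.35, 0.48, 1.02] corners [[0.5356, -0.122, 0.007], [0.384, -0.1352, 0.007], [0.398, -0.3023, 0.007], [0.5512, -0.2874, 0.007]] centre [ 0.4672 -0.2117  0.007 ] len [0.1522 0.1677 0.1539 0.1662] dir [-175.   -85.2    5.5   95.4]
[[527.55495786 174.02174232]
 [549.87042385 371.68602086]
 [766.44267943 349.30719786]
 [740.40998529 150.33559932]]
low [0.22, 0.82, 0.49, 0.43] corners [[0.5019, -0.1482, 0.03], [0.4072, -0.157, 0.03], [0.4042, -0.2094, 0.03], [0.5039, -0.2006, 0.03]] centre [ 0.4543 -0.1788  0.03  ] len [0.0951 0.0525 0.1001 0.0525] dir [-174.7  -93.2    5.1   92.2]
[[567.34721279 216.89523716]
 [582.40031924 342.40851713]
 [651.77772681 345.03254887]
 [636.16019606 212.99563846]]
yel [0.13, 0.23, 0.08, 0.15] corners [[0.525, 0.0619, 0.018], [0.4273, 0.0494, 0.018], [0.4349, -0.0139, 0.018], [0.5312, -0.0019, 0.018]] centre [0.4796 0.0239 0.018 ] len [0.0985 0.0637 0.0971 0.0641] dir [-172.7  -83.2    7.1   95.5]
[[289.61357483 191.40941276]
 [308.26302404 319.66936809]
 [391.23256083 308.27041746]
 [372.92131113 181.92669051]]
cover [[ 88.71143101 174.78104752]
 [ 72.03271031 255.85946016]
 [199.49125068 274.13153677]
 [198.86816647 192.79049943]]
cover [0.14, 0.17, 0.9, 0.14] corners [[0.5373, 0.2079, 0.097], [0.4791, 0.2203, 0.0986], [0.4634, 0.131, 0.0352], [0.5244, 0.1304, 0.042]] centre [0.5011 0.1724 0.0682] len [0.0596 0.1107 0.0614 0.0959] dir [168.  -99.9  -0.6  80.6]
  yaw 80.30499889778167 under [0.50202572 0.17805446 0.06      ]
tray [[116.6025449   29.69767152]
 [100.62654425 120.42701688]
 [205.70820252 140.18285156]
 [234.23840041  56.4773587 ]]
tray [0.37, 0.12, 0.81, 0.12] corners [[0.6418, 0.1863, 0.1026], [0.5762, 0.1984, 0.103], [0.5635, 0.1245, 0.0505], [0.6268, 0.1023, 0.0429]] centre [0.6021 0.1529 0.0747] len [0.0668 0.0916 0.0675 0.1041] dir [169.5 -99.7 -19.3  79.8]
  yaw 80.04491951122952 under [0.60385424 0.16302252 0.06      ]
```

```bash
cat >> h.py <<'E'
def frame(y,z):
    z=np.array(z,float)/np.linalg.norm(z); y=np.array(y,float); y-=z*(y@z); y/=np.linalg.norm(y)
    return R.from_matrix(np.c_[np.cross(y,z),y,z])
def ang(d): return np.array([np.cos(np.radians(d)),np.sin(np.radians(d)),0])
SY=80.3; UX=ang(SY); N=np.array([-np.sin(.61)*UX[0],-np.sin(.61)*UX[1],np.cos(.61)])
QS=frame(ang(SY-90),-N); CY=5.2; QC=frame(ang(CY-90),[0,0,-1])
TRAY=np.array([.6025,.1625,.06]); COVER=np.array([.5025,.179,.06])
def go(p,q):
    from workcell import get_obs
    o=get_obs(); s,a=move(o["position"],o["ee_rot"],p,q.as_quat()); print("shift",np.round(s,4),"turn",np.round(a,2)); return o
E
python3 - <<'E'
from h import *
c=dict(np.load("pics/top0.npz")); nat=lambda P:(np.array(P,float)+.5)/5-.5+[200,172]
g=onz(c,nat([(742,328)]),.088)[0]; s=dict(np.load("pics/scene0.npz"))
print("grip top view",g,"its scene px",(pix(s,[[*g[:2],.08]])-[215,145])*6)
e=ang(CY);l=ang(CY+90); print("wall ends y=0 line pt", g+.085*l+.054*e)
W=onz(c,nat([(533,182),(737,158)]),.065); print("wall ends",W,np.linalg.norm(W[0]-W[1]))
o0=g+.085*l; 
for w in W: print((w-o0)@e,(w-o0)@l)
print("low in carrier", (np.array([.4543,-.1788,0])-o0)@e-.054,(np.array([.4543,-.1788,0])-o0)@l)
go(TRAY+.13*N,QS)
print(TRAY+.13*N)
E
```

```text
grip top view [ 0.41863499 -0.26393491  0.088     ] its scene px [[726.43674518  79.14835861]]
wall ends y=0 line pt [ 0.46470897 -0.17439057  0.088     ]
wall ends [[ 0.52775926 -0.11789278  0.065     ]
 [ 0.54301013 -0.27020086  0.065     ]] 0.153069724841946
0.12191133787202368 0.05055086685627632
0.123295361848978 -0.10251260083219688
low in carrier -0.010765772951573702 -0.003447885730148852
shift [ 0.5901 -0.5367  0.0647] turn [ 19.2   31.25 -61.2 ]
[0.58995213 0.08909193 0.16655424]
```

>>> {"api": "carry_out", "payload": {"motion": [{"xyz": [0.3,-0.27,-0.04],"angular": [0,0,-30]},{"xyz": [0.3,-0.27,-0.04],"angular": [0,0,-30]},{"xyz": [0.3,-0.27,-0.04],"angular": [0,0,-30]},{"xyz": [0.3,-0.27,-0.04],"angular": [0,0,-30]},{"xyz": [0.3,-0.27,-0.04],"angular": [0,0,-30]},{"xyz": [0.3,-0.27,-0.04],"angular": [0,0,-30]},{"xyz": [0.3,-0.27,-0.04],"angular": [0,0,-30]},{"xyz": [0.59,-0.537,0.065],"angular": [19.2,31.2,-61.2]},{"xyz": [0.59,-0.537,0.065],"angular": [19.2,31.2,-61.2]},{"xyz": [0.59,-0.537,0.065],"angular": [19.2,31.2,-61.2]},{"xyz": [0.59,-0.537,0.065],"angular": [19.2,31.2,-61.2]},{"xyz": [0.59,-0.537,0.065],"angular": [19.2,31.2,-61.2]}], "hand": 1}}

```text
clock: 1.3
position: [0.4866, -0.087, 0.2118]
ee_rot: [0.753, 0.599, 0.209, -0.175]
ft_force: [1.0, -0.7, -1.1]
grip_width: 1.0
grasp_force: 0.0
```

```bash
python3 -c "
from h import *
o=go(TRAY+.13*N,QS); print(o['position'],o['joint_pos'])"
```

```text
shift [0.1425 0.0623 0.1398] turn [ 1.04  3.32 -3.06]
[ 0.48664502 -0.08699018  0.21179842] [ 0.88887551  0.19667197 -0.49543956  1.80126098 -0.46368664  1.31182017
  0.3222855 ]
```

>>> {"api": "carry_out", "payload": {"motion": [{"xyz": [0.14,0.062,0.14],"angular": [1,3.3,-3.1]},{"xyz": [0.14,0.062,0.14],"angular": [1,3.3,-3.1]},{"xyz": [0.14,0.062,0.14],"angular": [1,3.3,-3.1]},{"xyz": [0.14,0.062,0.14],"angular": [1,3.3,-3.1]},{"xyz": [0.14,0.062,0.14],"angular": [1,3.3,-3.1]},{"xyz": [0.14,0.062,0.14],"angular": [1,3.3,-3.1]},{"xyz": [0.14,0.062,0.14],"angular": [1,3.3,-3.1]}]}}

```text
clock: 2.0
position: [0.5887, 0.0843, 0.164]
ee_rot: [0.731, 0.614, 0.228, -0.192]
ft_force: [-0.8, -0.5, -0.4]
grip_width: 0.999
grasp_force: 0.0
```

Run:
```python
from h import *
from workcell import *
go(TRAY+.13*N,QS); o=go(TRAY-.004*N,QS); print(o['position'],o['joint_pos'])
c=camera("scene"); np.savez("pics/s2.npz",**c)
cv2.imwrite("pics/s2.png",cv2.resize(c["img"][100:250,200:350,::-1],None,fx=4,fy=4,interpolation=cv2.INTER_CUBIC))
```

```text
shift [0.0056 0.0004 0.0007] turn [ 0.04  0.26 -0.21]
shift [0.0062 0.0003 0.1347] turn [ 0.04  0.26 -0.21]
[0.58871438 0.08426348 0.16396611] [ 0.61672709  0.37632391 -0.6048171   1.74337048 -0.45284787  1.05382674
  0.10094504]
```

View pics/s2.png

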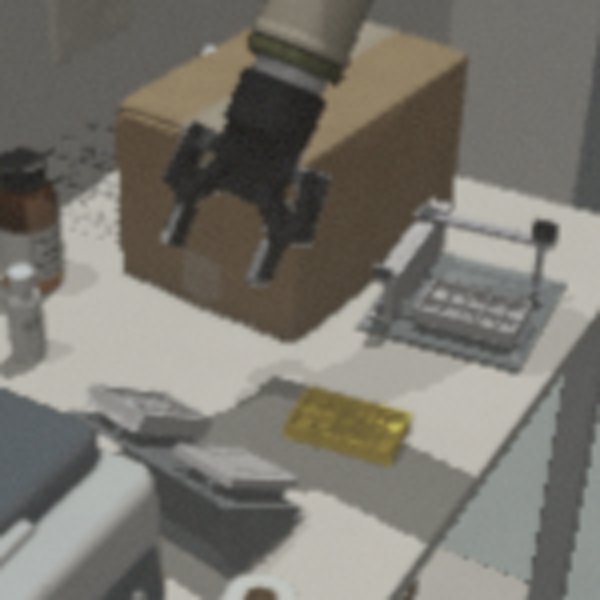

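>>> {"api": "carry_out", "payload": {"motion": [{"xyz": [0.004,0,0.03],"angular": [0,0,0]},{"xyz": [0.004,0,0.06],"angular": [0,0,0]},{"xyz": [0.004,0,0.08],"angular": [0,0,0]},{"xyz": [0.004,0,0.1],"angular": [0,0,0]},{"xyz": [0.004,0,0.11],"angular": [0,0,0]},{"xyz": [0.004,0,0.11],"angular": [0,0,0]},{"xyz": [0.004,0,0.11],"angular": [0,0,0]}]}}

```text
clock: 2.75
position: [0.6006, 0.1493, 0.0767]
ee_rot: [0.731, 0.614, 0.228, -0.192]
ft_force: [0.1, 0.5, 0.5]
grip_width: 1.003
grasp_force: 0.0
```

Run:
```python
from h import *
from workcell import *
o=go(TRAY-.004*N,QS); print(o['position'],o['ft_force'])
c=camera("scene"); np.savez("pics/s3.npz",**c)
t=camera("top"); np.savez("pics/t3.npz",**t)
a=cv2.resize(c["img"][160:240,205:285,::-1],(400,400),interpolation=cv2.INTER_CUBIC)
b=cv2.resize(t["img"][165:245,195:275,::-1],(400,400),interpolation=cv2.INTER_CUBIC)
cv2.imwrite("pics/s3.png",np.hstack([a,b]))
```

```text
shift [ 0.0015 -0.0004  0.0254] turn [ 0.11  0.25 -0.19]
[0.60059744 0.14927837 0.07674282] [0.06838698 0.47153928 0.54488832]
```

View pics/s3.png

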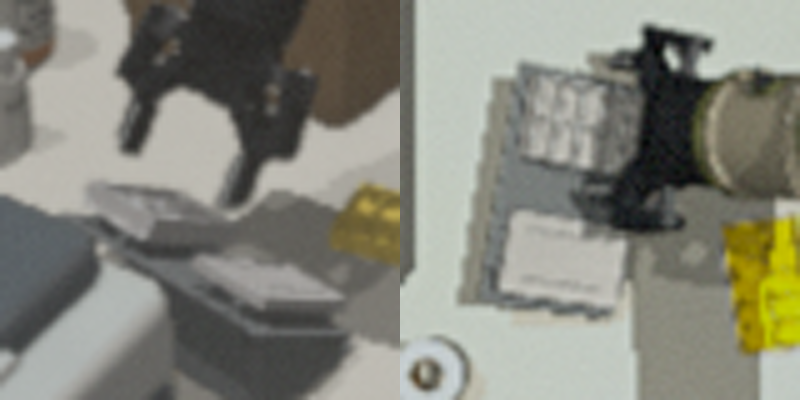

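>>> {"api": "carry_out", "payload": {"motion": [{"xyz": [0.001,0,0.01],"angular": [0,0,0]},{"xyz": [0.001,0,0.018],"angular": [0,0,0]},{"xyz": [0.001,0,0.024],"angular": [0,0,0]},{"xyz": [0.001,0,0.024],"angular": [0,0,0]}]}}

```text
clock: 3.25
position: [0.6017, 0.1658, 0.056]
ee_rot: [0.73, 0.615, 0.227, -0.193]
ft_force: [0.6, 0.2, -0.5]
grip_width: 1.001
grasp_force: 0.0
```

>>> {"api": "carry_out", "payload": {"motion": [{"xyz": [0,0,0],"angular": [0,0,0]},{"xyz": [0,0,0],"angular": [0,0,0]},{"xyz": [0,0,0],"angular": [0,0,0]},{"xyz": [0,0,0],"angular": [0,0,0]},{"xyz": [0,0,0],"angular": [0,0,0]},{"xyz": [0,0,0],"angular": [0,0,0]},{"xyz": [0,0,0],"angular": [0,0,0]},{"xyz": [0,0,0],"angular": [0,0,0]}], "hand": 0.5, "grip_force": 30}}

```text
clock: 4.05
position: [0.6027, 0.1646, 0.0572]
ee_rot: [0.73, 0.614, 0.228, -0.192]
ft_force: [-1.7, -2.5, 5.5]
grip_width: 0.692
grasp_force: 33.3
```

>>> {"api": "carry_out", "payload": {"motion": [{"xyz": [0,0,-0.01],"angular": [0,0,0]},{"xyz": [0,0,-0.03],"angular": [0,0,0]},{"xyz": [0,0,-0.06],"angular": [0,0,0]},{"xyz": [0,0,-0.09],"angular": [0,0,0]},{"xyz": [0,0,-0.12],"angular": [0,0,0]},{"xyz": [0,0,-0.12],"angular": [0,0,0]},{"xyz": [0,0,-0.12],"angular": [0,0,0]}], "grip_force": 45}}

```text
clock: 4.75
position: [0.5908, 0.0972, 0.1555]
ee_rot: [0.731, 0.614, 0.228, -0.192]
ft_force: [0.1, 0.8, -0.8]
grip_width: 0.693
grasp_force: 50.7
```

```bash
cat >> h.py <<'E'
O0=np.array([.4647,-.1744,0])   # carrier y=0, x=s
def C(x,y,z): return O0+x*ang(CY)+y*ang(CY+90)+[0,0,z]
E
python3 -c "
from h import *
go(C(-.012,0,.15),QC); o=go(C(-.012,0,.05),QC); print(o['position'],C(-.012,0,.15),o['joint_pos'],o['ft_force'],o['grip_width'])"
```

```text
shift [-0.2435 -0.0893 -0.1618] turn [-22.68 -29.52  72.48]
shift [-0.3004 -0.0893 -0.0795] turn [-22.68 -29.52  72.48]
[0.59083079 0.09715095 0.15552406] [ 0.45274939 -0.17548759  0.15      ] [ 0.60012128  0.38803987 -0.61346685  1.75112149 -0.44832398  1.02429016
  0.08752458] [ 0.05469758  0.82150972 -0.82000698] 0.6925195767750981
```

>>> {"api": "carry_out", "payload": {"motion": [{"xyz": [-0.05,-0.02,-0.04],"angular": [-3,-4,9]},{"xyz": [-0.2435,-0.0893,-0.1618],"angular": [-22.7,-29.5,72.5]},{"xyz": [-0.2435,-0.0893,-0.1618],"angular": [-22.7,-29.5,72.5]},{"xyz": [-0.2435,-0.0893,-0.1618],"angular": [-22.7,-29.5,72.5]},{"xyz": [-0.2435,-0.0893,-0.1618],"angular": [-22.7,-29.5,72.5]},{"xyz": [-0.2435,-0.0893,-0.1618],"angular": [-22.7,-29.5,72.5]},{"xyz": [-0.2435,-0.0893,-0.1618],"angular": [-22.7,-29.5,72.5]},{"xyz": [-0.2435,-0.0893,-0.1618],"angular": [-22.7,-29.5,72.5]},{"xyz": [-0.2435,-0.0893,-0.1618],"angular": [-22.7,-29.5,72.5]},{"xyz": [-0.2435,-0.0893,-0.1618],"angular": [-22.7,-29.5,72.5]},{"xyz": [-0.2435,-0.0893,-0.1618],"angular": [-22.7,-29.5,72.5]},{"xyz": [-0.2435,-0.0893,-0.1618],"angular": [-22.7,-29.5,72.5]}]}}

```text
clock: 5.95
position: [0.4527, -0.1744, 0.1488]
ee_rot: [0.999, 0.047, -0.0, -0.001]
ft_force: [-0.5, -0.2, -1.5]
grip_width: 0.693
grasp_force: 50.6
```

```bash
python3 -c "
from h import *
go(C(-.011,0,.10),QC); o=go(C(-.011,0,.03),QC); print(o['position'],o['joint_pos'],o['ft_force'],o['grip_width'])"
```

```text
shift [0.001  0.0012 0.0488] turn [-0.14  0.04  0.22]
shift [0.0011 0.0014 0.1188] turn [-0.14  0.04  0.22]
[ 0.45266204 -0.17441106  0.14884325] [ 0.62834686  0.11584408 -0.3730286   1.90807362  0.04436995  1.12748873
 -1.23773339] [-0.45135182 -0.1814173  -1.47868781] 0.6927814241829227
```

>>> {"api": "carry_out", "payload": {"motion": [{"xyz": [0.001,0.001,0.03],"angular": [0,0,0]},{"xyz": [0.001,0.001,0.06],"angular": [0,0,0]},{"xyz": [0.001,0.001,0.08],"angular": [0,0,0]},{"xyz": [0.001,0.001,0.095],"angular": [0,0,0]},{"xyz": [0.001,0.001,0.105],"angular": [0,0,0]},{"xyz": [0.001,0.001,0.11],"angular": [0,0,0]},{"xyz": [0.001,0.001,0.114],"angular": [0,0,0]},{"xyz": [0.001,0.001,0.114],"angular": [0,0,0]},{"xyz": [0.001,0.001,0.114],"angular": [0,0,0]}]}}

```text
clock: 6.85
position: [0.4545, -0.1763, 0.0365]
ee_rot: [0.999, 0.046, 0.0, -0.0]
ft_force: [0.0, 0.1, -0.8]
grip_width: 0.69
grasp_force: 50.6
```

>>> {"api": "carry_out", "payload": {"motion": [{"xyz": [0,0,0.002],"angular": [0,0,0]},{"xyz": [0,0,0.003],"angular": [0,0,0]},{"xyz": [0,0,0.004],"angular": [0,0,0]},{"xyz": [0,0,0.005],"angular": [0,0,0]},{"xyz": [0,0,0.005],"angular": [0,0,0]}]}}

```text
clock: 7.35
position: [0.454, -0.1761, 0.0308]
ee_rot: [0.999, 0.045, -0.0, -0.0]
ft_force: [-0.5, 0.7, -2.2]
grip_width: 0.689
grasp_force: 50.6
```

>>> {"api": "carry_out", "payload": {"motion": [{"xyz": [0,0,0.001],"angular": [0,0,0]},{"xyz": [0,0,0.002],"angular": [0,0,0]},{"xyz": [0,0,0.002],"angular": [0,0,0]},{"xyz": [0,0,0.003],"angular": [0,0,0]},{"xyz": [0,0,0.003],"angular": [0,0,0]}]}}

```text
clock: 7.85
position: [0.4541, -0.1761, 0.0278]
ee_rot: [0.999, 0.045, 0.0, -0.0]
ft_force: [-0.7, 0.2, -1.2]
grip_width: 0.691
grasp_force: 50.6
```

>>> {"api": "carry_out", "payload": {"motion": [{"xyz": [0,0,0.001],"angular": [0,0,0]},{"xyz": [0,0,0.001],"angular": [0,0,0]},{"xyz": [0,0,0.002],"angular": [0,0,0]},{"xyz": [0,0,0.002],"angular": [0,0,0]}]}}

```text
clock: 8.25
position: [0.4542, -0.1762, 0.026]
ee_rot: [0.999, 0.045, 0.0, -0.0]
ft_force: [0.4, -0.0, -0.4]
grip_width: 0.687
grasp_force: 50.8
```

>>> {"api": "carry_out", "payload": {"motion": [{"xyz": [0,0,0.001],"angular": [0,0,0]},{"xyz": [0,0,0.001],"angular": [0,0,0]},{"xyz": [0,0,0.002],"angular": [0,0,0]},{"xyz": [0,0,0.002],"angular": [0,0,0]}]}}

```text
clock: 8.65
position: [0.4542, -0.1762, 0.0257]
ee_rot: [0.999, 0.045, -0.0, 0.0]
ft_force: [-10.4, 3.2, 26.5]
grip_width: 0.689
grasp_force: 53.8
```

>>> {"api": "carry_out", "payload": {"motion": [{"xyz": [0,0,-0.0015],"angular": [0,0,0]},{"xyz": [0,0,-0.0015],"angular": [0,0,0]}]}}

```text
clock: 8.85
position: [0.4544, -0.1762, 0.0258]
ee_rot: [0.999, 0.045, 0.0, -0.0]
ft_force: [-2.9, 1.1, 8.2]
grip_width: 0.691
grasp_force: 51.7
```

>>> {"api": "carry_out", "payload": {"motion": [{"xyz": [0,0,0],"angular": [0,0,0]},{"xyz": [0,0,0],"angular": [0,0,0]},{"xyz": [0,0,0],"angular": [0,0,0]},{"xyz": [0,0,0],"angular": [0,0,0]},{"xyz": [0,0,0],"angular": [0,0,0]}], "hand": 1}}

```text
clock: 9.35
position: [0.4541, -0.1761, 0.0254]
ee_rot: [0.999, 0.045, 0.0, -0.0]
ft_force: [0.6, 0.7, -0.4]
grip_width: 1.002
grasp_force: 0.0
```

Run:
```python
from h import *
from workcell import *
o=go(C(-.011,0,.013),QC); print(o['position'],o['ft_force'],o['grip_width'])
c=camera("scene"); np.savez("pics/s4.npz",**c)
t=camera("top"); np.savez("pics/t4.npz",**t)
a=cv2.resize(c["img"][130:210,275:355,::-1],(400,400),interpolation=cv2.INTER_CUBIC)
b=cv2.resize(t["img"][185:265,290:370,::-1],(400,400),interpolation=cv2.INTER_CUBIC)
cv2.imwrite("pics/s4.png",np.hstack([a,b]))
```

```text
shift [-0.0003 -0.0008  0.0124] turn [-0.04 -0.01  0.  ]
[ 0.45410156 -0.17613606  0.02537138] [ 0.63662249  0.73441134 -0.38152796] 1.0021153992279528
```

View pics/s4.png

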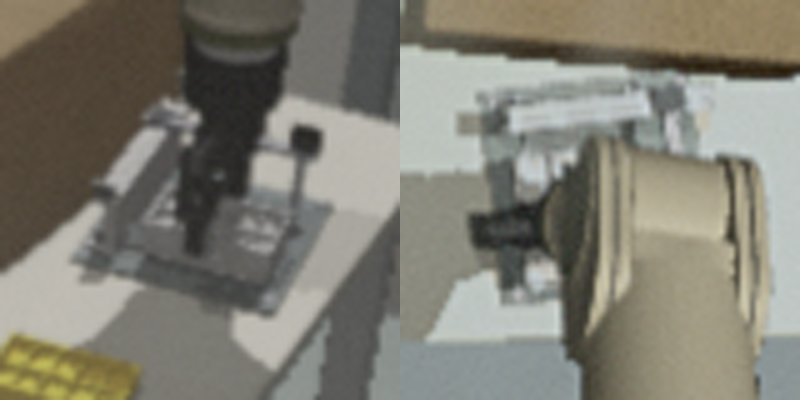

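>>> {"api": "carry_out", "payload": {"motion": [{"xyz": [0,0,0.006],"angular": [0,0,0]},{"xyz": [0,0,0.01],"angular": [0,0,0]},{"xyz": [0,0,0.012],"angular": [0,0,0]},{"xyz": [0,0,0.012],"angular": [0,0,0]}]}}

```text
clock: 9.85
position: [0.4538, -0.176, 0.0129]
ee_rot: [0.999, 0.045, -0.0, -0.001]
ft_force: [-0.2, 0.0, 0.4]
grip_width: 0.998
grasp_force: 0.0
```

>>> {"api": "carry_out", "payload": {"motion": [{"xyz": [0,0,0],"angular": [0,0,0]},{"xyz": [0,0,0],"angular": [0,0,0]},{"xyz": [0,0,0],"angular": [0,0,0]},{"xyz": [0,0,0],"angular": [0,0,0]},{"xyz": [0,0,0],"angular": [0,0,0]},{"xyz": [0,0,0],"angular": [0,0,0]}], "hand": 0.6, "grip_force": 20}}

```text
clock: 10.45
position: [0.4549, -0.1773, 0.0143]
ee_rot: [0.999, 0.045, 0.001, 0.001]
ft_force: [0.9, -4.5, 6.2]
grip_width: 0.699
grasp_force: 22.7
```

>>> {"api": "carry_out", "payload": {"motion": [{"xyz": [0,0,0],"angular": [0,0,0]},{"xyz": [0,0,0],"angular": [0,0,0]},{"xyz": [0,0,0],"angular": [0,0,0]},{"xyz": [0,0,0],"angular": [0,0,0]},{"xyz": [0,0,-0.03],"angular": [0,0,0]},{"xyz": [0,0,-0.08],"angular": [0,0,0]},{"xyz": [0,0,-0.13],"angular": [0,0,0]},{"xyz": [0,0,-0.15],"angular": [0,0,0]},{"xyz": [0,0,-0.15],"angular": [0,0,0]}], "hand": 1}}

```text
clock: 11.35
position: [0.4559, -0.1767, 0.1669]
ee_rot: [0.999, 0.045, 0.003, 0.001]
ft_force: [-0.7, -0.5, -0.5]
grip_width: 0.999
grasp_force: 0.0
```

```bash
python3 -c "
from h import *
go(COVER+.13*N,QS); o=go(COVER-.005*N,QS); print(o['position'],o['joint_pos'],o['ft_force'],COVER+.13*N)"
```

```text
shift [ 0.0595 -0.278  -0.    ] turn [ 23.16  29.57 -72.5 ]
shift [ 0.0788 -0.353   0.1106] turn [ 23.16  29.57 -72.5 ]
[ 0.4558932  -0.17668158  0.16687529] [ 0.63576313  0.10062783 -0.37762405  1.88383373  0.04084118  1.15864487
 -1.23616167] [-0.71540325 -0.47873434 -0.47587748] [0.48995213 0.10559193 0.16655424]
```

>>> {"api": "carry_out", "payload": {"motion": [{"xyz": [0.06,-0.278,-0.01],"angular": [23.2,29.6,-72.5]},{"xyz": [0.06,-0.278,-0.01],"angular": [23.2,29.6,-72.5]},{"xyz": [0.06,-0.278,-0.01],"angular": [23.2,29.6,-72.5]},{"xyz": [0.06,-0.278,-0.01],"angular": [23.2,29.6,-72.5]},{"xyz": [0.06,-0.278,-0.01],"angular": [23.2,29.6,-72.5]},{"xyz": [0.06,-0.278,-0.01],"angular": [23.2,29.6,-72.5]},{"xyz": [0.06,-0.278,-0.01],"angular": [23.2,29.6,-72.5]},{"xyz": [0.06,-0.278,0],"angular": [23.2,29.6,-72.5]},{"xyz": [0.06,-0.278,0],"angular": [23.2,29.6,-72.5]},{"xyz": [0.06,-0.278,0],"angular": [23.2,29.6,-72.5]},{"xyz": [0.06,-0.278,0],"angular": [23.2,29.6,-72.5]},{"xyz": [0.06,-0.278,0],"angular": [23.2,29.6,-72.5]}]}}

```text
clock: 12.55
position: [0.4883, 0.1062, 0.1629]
ee_rot: [0.73, 0.613, 0.228, -0.197]
ft_force: [-0.2, -0.9, 0.5]
grip_width: 1.002
grasp_force: 0.0
```

Run:
```python
from h import *
from workcell import *
t=camera("top"); np.savez("pics/t5.npz",**t)
o=go(COVER+.13*N,QS); o=go(COVER-.005*N,QS); print(o['position'],o['joint_pos'])
a=t["img"][185:265,290:370,::-1]
c=camera("scene"); np.savez("pics/s5.npz",**c)
b=c["img"][130:210,275:355,::-1]
cv2.imwrite("pics/t5.png",np.hstack([cv2.resize(i,(400,400),interpolation=cv2.INTER_CUBIC) for i in (b,a)]))
```

```text
shift [ 0.0014  0.0018 -0.0031] turn [-0.3  -0.08 -0.32]
shift [0.0012 0.0025 0.1319] turn [-0.3  -0.08 -0.32]
[0.48827462 0.10648233 0.16322329] [ 0.59598106  0.14382406 -0.53145932  1.99813417 -0.62790015  1.05395854
  0.22566432]
```

View pics/t5.png

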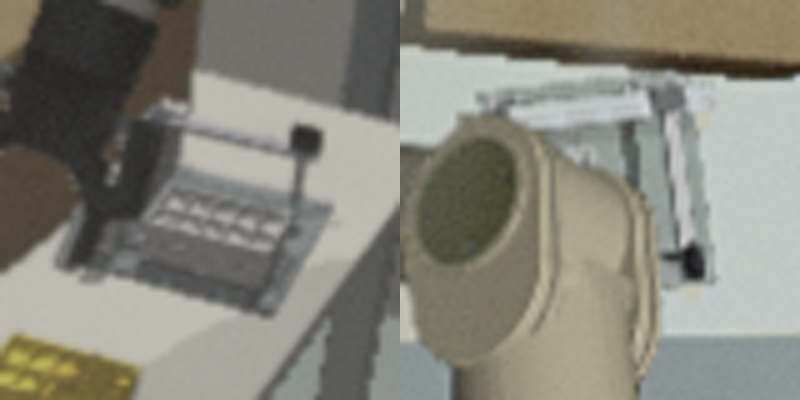

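>>> {"api": "carry_out", "payload": {"motion": [{"xyz": [0.001,0.002,0.03],"angular": [-0.3,0,-0.3]},{"xyz": [0.001,0.002,0.06],"angular": [-0.3,0,-0.3]},{"xyz": [0.001,0.002,0.09],"angular": [-0.3,0,-0.3]},{"xyz": [0.001,0.002,0.105],"angular": [-0.3,0,-0.3]},{"xyz": [0.001,0.002,0.115],"angular": [-0.3,0,-0.3]},{"xyz": [0.001,0.002,0.12],"angular": [-0.3,0,-0.3]},{"xyz": [0.001,0.002,0.12],"angular": [-0.3,0,-0.3]}]}}

```text
clock: 13.35
position: [0.5018, 0.1748, 0.0661]
ee_rot: [0.728, 0.616, 0.231, -0.194]
ft_force: [-0.3, -0.6, -0.2]
grip_width: 0.999
grasp_force: 0.0
```

```bash
python3 -c "
from h import *
o=go(COVER-.005*N,QS); print(o['position'],o['ft_force'])"
```

```text
shift [-0.      0.      0.0124] turn [ 0.02 -0.12  0.11]
[0.50177733 0.17482751 0.06607868] [-0.25752409 -0.56407267 -0.22749634]
```

>>> {"api": "carry_out", "payload": {"motion": [{"xyz": [0,0,0.007],"angular": [0,0,0]},{"xyz": [0,0,0.012],"angular": [0,0,0]},{"xyz": [0,0,0.012],"angular": [0,0,0]}]}}

```text
clock: 13.65
position: [0.5028, 0.1817, 0.0559]
ee_rot: [0.728, 0.615, 0.231, -0.194]
ft_force: [0.8, -0.0, -0.0]
grip_width: 1.0
grasp_force: 0.0
```

>>> {"api": "carry_out", "payload": {"motion": [{"xyz": [0,0,0],"angular": [0,0,0]},{"xyz": [0,0,0],"angular": [0,0,0]},{"xyz": [0,0,0],"angular": [0,0,0]},{"xyz": [0,0,0],"angular": [0,0,0]},{"xyz": [0,0,0],"angular": [0,0,0]},{"xyz": [0,0,0],"angular": [0,0,0]},{"xyz": [0,0,0],"angular": [0,0,0]}], "hand": 0.5, "grip_force": 40}}

```text
clock: 14.35
position: [0.5033, 0.181, 0.0566]
ee_rot: [0.728, 0.615, 0.231, -0.194]
ft_force: [-3.0, -3.0, 5.0]
grip_width: 0.689
grasp_force: 42.2
```

>>> {"api": "carry_out", "payload": {"motion": [{"xyz": [0,0,-0.01],"angular": [0,0,0]},{"xyz": [0,0,-0.03],"angular": [0,0,0]},{"xyz": [0,0,-0.06],"angular": [0,0,0]},{"xyz": [0,0,-0.09],"angular": [0,0,0]},{"xyz": [0,0,-0.13],"angular": [0,0,0]},{"xyz": [0,0,-0.13],"angular": [0,0,0]},{"xyz": [0,0,-0.13],"angular": [0,0,0]}], "grip_force": 50}}

```text
clock: 15.05
position: [0.4905, 0.107, 0.1631]
ee_rot: [0.729, 0.615, 0.231, -0.193]
ft_force: [-0.1, 0.3, -2.0]
grip_width: 0.686
grasp_force: 56.2
```

```bash
python3 -c "
from h import *
q=np.array([.4547,-.1768,.15]);o=go(q,QC); print(o['position'],o['ft_force'],o['grip_width'])"
```

```text
shift [-0.2415  0.0124 -0.1533] turn [-22.78 -29.91  72.66]
[0.49054703 0.10698876 0.16306213] [-0.06992778  0.31118163 -2.03943283] 0.6856649299494082
```

>>> {"api": "carry_out", "payload": {"motion": [{"xyz": [-0.03,0,-0.04],"angular": [-3,-4,9]},{"xyz": [-0.2415,0.0124,-0.153],"angular": [-22.8,-29.9,72.7]},{"xyz": [-0.2415,0.0124,-0.153],"angular": [-22.8,-29.9,72.7]},{"xyz": [-0.2415,0.0124,-0.153],"angular": [-22.8,-29.9,72.7]},{"xyz": [-0.2415,0.0124,-0.153],"angular": [-22.8,-29.9,72.7]},{"xyz": [-0.2415,0.0124,-0.153],"angular": [-22.8,-29.9,72.7]},{"xyz": [-0.2415,0.0124,-0.153],"angular": [-22.8,-29.9,72.7]},{"xyz": [-0.2415,0.0124,-0.153],"angular": [-22.8,-29.9,72.7]},{"xyz": [-0.2415,0.0124,-0.153],"angular": [-22.8,-29.9,72.7]},{"xyz": [-0.2415,0.0124,-0.153],"angular": [-22.8,-29.9,72.7]},{"xyz": [-0.2415,0.0124,-0.153],"angular": [-22.8,-29.9,72.7]},{"xyz": [-0.2415,0.0124,-0.153],"angular": [-22.8,-29.9,72.7]}]}}

```text
clock: 16.25
position: [0.4545, -0.175, 0.148]
ee_rot: [0.999, 0.047, -0.001, -0.002]
ft_force: [0.0, -1.0, -2.1]
grip_width: 0.684
grasp_force: 56.1
```

```bash
python3 -c "
from h import *
o=go(np.array([.4547,-.1768,.05]),QC); print(o['position'],o['ft_force'],o['grip_width'])"
```

```text
shift [0.0002 0.0021 0.098 ] turn [-0.18  0.11  0.24]
[ 0.45449199 -0.1750175   0.14797995] [ 0.01356511 -1.03719423 -2.12634905] 0.6843849116665348
```

>>> {"api": "carry_out", "payload": {"motion": [{"xyz": [0,0.001,0.03],"angular": [-0.1,0.1,0.2]},{"xyz": [0,0.001,0.06],"angular": [-0.1,0.1,0.2]},{"xyz": [0,0.001,0.08],"angular": [-0.1,0.1,0.2]},{"xyz": [0,0.001,0.09],"angular": [-0.1,0.1,0.2]},{"xyz": [0,0.001,0.095],"angular": [-0.1,0.1,0.2]},{"xyz": [0,0.001,0.097],"angular": [-0.1,0.1,0.2]},{"xyz": [0,0.001,0.097],"angular": [-0.1,0.1,0.2]},{"xyz": [0,0.001,0.097],"angular": [-0.1,0.1,0.2]}]}}

```text
clock: 17.05
position: [0.4554, -0.1769, 0.0528]
ee_rot: [0.999, 0.044, 0.001, 0.001]
ft_force: [-0.2, -0.2, -1.6]
grip_width: 0.683
grasp_force: 56.0
```

>>> {"api": "carry_out", "payload": {"motion": [{"xyz": [0,0,0.001],"angular": [0,0,0]},{"xyz": [0,0,0.002],"angular": [0,0,0]},{"xyz": [0,0,0.003],"angular": [0,0,0]},{"xyz": [0,0,0.004],"angular": [0,0,0]},{"xyz": [0,0,0.004],"angular": [0,0,0]}]}}

```text
clock: 17.55
position: [0.4547, -0.1767, 0.0478]
ee_rot: [0.999, 0.044, 0.0, 0.0]
ft_force: [0.1, -0.2, -1.0]
grip_width: 0.686
grasp_force: 56.0
```

>>> {"api": "carry_out", "payload": {"motion": [{"xyz": [0,0,0.001],"angular": [0,0,0]},{"xyz": [0,0,0.002],"angular": [0,0,0]},{"xyz": [0,0,0.003],"angular": [0,0,0]},{"xyz": [0,0,0.003],"angular": [0,0,0]}]}}

```text
clock: 17.95
position: [0.4547, -0.1767, 0.0448]
ee_rot: [0.999, 0.044, 0.0, 0.0]
ft_force: [1.1, 0.0, -0.9]
grip_width: 0.687
grasp_force: 56.0
```

>>> {"api": "carry_out", "payload": {"motion": [{"xyz": [0,0,0.0005],"angular": [0,0,0]},{"xyz": [0,0,0.001],"angular": [0,0,0]},{"xyz": [0,0,0.001],"angular": [0,0,0]}]}}

```text
clock: 18.25
position: [0.4549, -0.1767, 0.0441]
ee_rot: [0.999, 0.044, 0.0, 0.0]
ft_force: [-1.1, 0.9, 0.3]
grip_width: 0.687
grasp_force: 56.3
```

>>> {"api": "carry_out", "payload": {"motion": [{"xyz": [0,0,0.0004],"angular": [0,0,0]},{"xyz": [0,0,0.0004],"angular": [0,0,0]},{"xyz": [0,0,0.0004],"angular": [0,0,0]},{"xyz": [0,0,0.0004],"angular": [0,0,0]},{"xyz": [0,0,0.0004],"angular": [0,0,0]},{"xyz": [0,0,0.01],"angular": [0,0,0]},{"xyz": [0,0,0.02],"angular": [0,0,0]},{"xyz": [0,0,0.028],"angular": [0,0,0]},{"xyz": [0,0,0.03],"angular": [0,0,0]},{"xyz": [0,0,0.03],"angular": [0,0,0]}], "hand": 1}}

```text
clock: 19.25
position: [0.4545, -0.1765, 0.0133]
ee_rot: [0.999, 0.044, -0.0, -0.0]
ft_force: [-0.2, -0.4, 0.0]
grip_width: 1.005
grasp_force: 0.0
```

>>> {"api": "carry_out", "payload": {"motion": [{"xyz": [0,0,0],"angular": [0,0,0]},{"xyz": [0,0,0],"angular": [0,0,0]},{"xyz": [0,0,0],"angular": [0,0,0]},{"xyz": [0,0,0],"angular": [0,0,0]},{"xyz": [0,0,0],"angular": [0,0,0]},{"xyz": [0,0,0],"angular": [0,0,0]}], "hand": 0.6, "grip_force": 20}}

```text
clock: 19.85
position: [0.4552, -0.177, 0.0144]
ee_rot: [0.999, 0.044, 0.001, 0.0]
ft_force: [0.3, -2.4, 4.1]
grip_width: 0.699
grasp_force: 25.9
```

>>> {"api": "carry_out", "payload": {"motion": [{"xyz": [0,0,0],"angular": [0,0,0]},{"xyz": [0,0,0],"angular": [0,0,0]},{"xyz": [0,0,0],"angular": [0,0,0]},{"xyz": [0,0,0],"angular": [0,0,0]},{"xyz": [0,0,-0.03],"angular": [0,0,0]},{"xyz": [0,0,-0.07],"angular": [0,0,0]},{"xyz": [0,0,-0.11],"angular": [0,0,0]},{"xyz": [-0.04,0,-0.11],"angular": [0,0,0]},{"xyz": [-0.08,0,-0.11],"angular": [0,0,0]},{"xyz": [-0.08,0,-0.11],"angular": [0,0,0]},{"xyz": [-0.08,0,-0.11],"angular": [0,0,0]}], "hand": 1}}

```text
clock: 20.95
position: [0.3747, -0.1839, 0.1242]
ee_rot: [0.999, 0.043, 0.001, 0.001]
ft_force: [-0.4, 0.3, -0.4]
grip_width: 1.0
grasp_force: 0.0
```

Run:
```python
from h import *
from workcell import *
b=C(0,0,0); p=np.array([.4552,-.177,0]); e=ang(CY)
o=go(p-.082*e+[0,0,.013],QC); print(o['position'],o['ft_force'])
c=camera("scene"); np.savez("pics/s6.npz",**c); t=camera("top"); np.savez("pics/t6.npz",**t)
cv2.imwrite("pics/s6.png",np.hstack([cv2.resize(i,(400,400),interpolation=cv2.INTER_CUBIC) for i in (c["img"][130:210,275:355,::-1],t["img"][185:265,290:370,::-1])]))
```

```text
shift [-0.0014  0.0002  0.1112] turn [ 0.07 -0.07 -0.23]
[ 0.37472553 -0.18394774  0.12417811] [-0.38123166  0.25587463 -0.36383876]
```

View pics/s6.png

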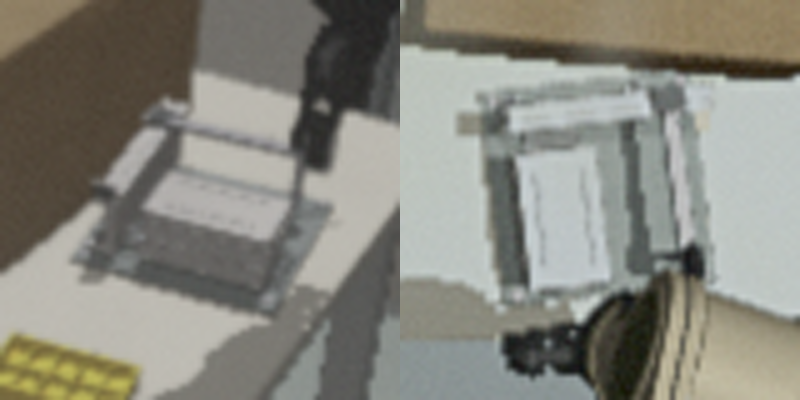

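>>> {"api": "carry_out", "payload": {"motion": [{"xyz": [0,0,0.03],"angular": [0,0,0]},{"xyz": [0,0,0.06],"angular": [0,0,0]},{"xyz": [0,0,0.09],"angular": [0,0,0]},{"xyz": [0,0,0.105],"angular": [0,0,-0.2]},{"xyz": [0,0,0.11],"angular": [0,0,-0.2]},{"xyz": [0,0,0.11],"angular": [0,0,-0.2]},{"xyz": [0,0,0.11],"angular": [0,0,-0.2]}], "hand": 0.45}}

```text
clock: 21.75
position: [0.3761, -0.1838, 0.0146]
ee_rot: [0.999, 0.046, 0.001, 0.0]
ft_force: [-0.3, 0.3, 0.1]
grip_width: 0.451
grasp_force: 0.0
```

>>> {"api": "carry_out", "payload": {"motion": [{"xyz": [0.003,0,0],"angular": [0,0,0]},{"xyz": [0.006,0,0],"angular": [0,0,0]},{"xyz": [0.009,0,0],"angular": [0,0,0]},{"xyz": [0.012,0,0],"angular": [0,0,0]},{"xyz": [0.014,0,0],"angular": [0,0,0]},{"xyz": [0.016,0,0],"angular": [0,0,0]},{"xyz": [0.016,0,0],"angular": [0,0,0]}]}}

```text
clock: 22.45
position: [0.3913, -0.1822, 0.0139]
ee_rot: [0.999, 0.046, 0.0, 0.0]
ft_force: [-0.4, -0.1, -0.4]
grip_width: 0.455
grasp_force: 0.0
```

>>> {"api": "carry_out", "payload": {"motion": [{"xyz": [0.001,0,0],"angular": [0,0,0]},{"xyz": [0.002,0,0],"angular": [0,0,0]},{"xyz": [0.003,0,0],"angular": [0,0,0]},{"xyz": [0.004,0,0],"angular": [0,0,0]},{"xyz": [0.005,0,0],"angular": [0,0,0]},{"xyz": [0.006,0,0],"angular": [0,0,0]},{"xyz": [0.007,0,0],"angular": [0,0,0]},{"xyz": [0.008,0,0],"angular": [0,0,0]},{"xyz": [0.009,0,0],"angular": [0,0,0]}]}}

```text
clock: 23.35
position: [0.4001, -0.1814, 0.0138]
ee_rot: [0.999, 0.046, 0.0, 0.0]
ft_force: [-1.7, -1.0, -1.1]
grip_width: 0.449
grasp_force: 0.9
```

>>> {"api": "carry_out", "payload": {"motion": [{"xyz": [0.001,0,0],"angular": [0,0,0]},{"xyz": [0.002,0,0],"angular": [0,0,0]},{"xyz": [0.003,0,0],"angular": [0,0,0]},{"xyz": [0.004,0,0],"angular": [0,0,0]}]}}

```text
clock: 23.75
position: [0.4041, -0.1811, 0.0139]
ee_rot: [0.999, 0.046, 0.0, 0.0]
ft_force: [-1.9, -0.8, -1.2]
grip_width: 0.449
grasp_force: 0.8
```

Run:
```python
from h import *
t=dict(np.load("pics/t6.npz")); nat=lambda P:np.array(P,float)/5-.5+[290,185]
q,s=quad(t["img"],nat([(118,150),(130,285),(211,277),(193,146)]),2); P=onz(t,q,.058)
e=np.roll(P,-1,0)-P; print(s,P.mean(0),np.linalg.norm(e,axis=1),np.degrees(np.arctan2(e[:,1],e[:,0])))
# wall top strip inner edge (by eye) z=.065
W=onz(t,nat([(112,134),(250,117)]),.065); E=ang(CY); print((P-P.mean(0))@E,(W-P.mean(0))@E, W)
```

```text
[0.16, 0.22, 0.17, 0.26] [ 0.45233441 -0.17616569  0.058     ] [0.10035792 0.05928084 0.09964948 0.05907247] [-175.0791632   -84.98480558    5.04241647   94.32817063]
[ 0.05045087 -0.04990585 -0.05009706  0.04955204] [0.06600282 0.06747529] [[ 0.51520076 -0.13870444  0.065     ]
 [ 0.52604812 -0.24165033  0.065     ]]
```

>>> {"api": "carry_out", "payload": {"motion": [{"xyz": [0.0007,0,0],"angular": [0,0,0]},{"xyz": [0.0014,0,0],"angular": [0,0,0]},{"xyz": [0.002,0,0],"angular": [0,0,0]}]}}

```text
clock: 24.05
position: [0.4061, -0.1809, 0.0139]
ee_rot: [0.999, 0.046, 0.0, 0.0]
ft_force: [-2.1, -0.3, -1.1]
grip_width: 0.449
grasp_force: 0.8
```

>>> {"api": "carry_out", "payload": {"motion": [{"xyz": [0.0005,0,0],"angular": [0,0,0]},{"xyz": [0.001,0,0],"angular": [0,0,0]}]}}

```text
clock: 24.25
position: [0.4071, -0.1808, 0.014]
ee_rot: [0.999, 0.046, 0.0, 0.0]
ft_force: [-3.3, 0.4, -1.7]
grip_width: 0.45
grasp_force: 0.8
```

>>> {"api": "carry_out", "payload": {"motion": [{"xyz": [0.0005,0,0],"angular": [0,0,0]},{"xyz": [0.001,0,0],"angular": [0,0,0]}]}}

```text
clock: 24.45
position: [0.4081, -0.1808, 0.014]
ee_rot: [0.999, 0.046, 0.0, 0.0]
ft_force: [-1.9, -0.6, -1.0]
grip_width: 0.454
grasp_force: 0.8
```

>>> {"api": "carry_out", "payload": {"motion": [{"xyz": [0.0005,0,0],"angular": [0,0,0]},{"xyz": [0.0005,0,0],"angular": [0,0,0]}]}}

```text
clock: 24.65
position: [0.4086, -0.1807, 0.014]
ee_rot: [0.999, 0.046, 0.0, 0.0]
ft_force: [-1.5, -0.2, -1.6]
grip_width: 0.451
grasp_force: 0.7
```

>>> {"api": "carry_out", "payload": {"motion": [{"xyz": [0.0005,0,0],"angular": [0,0,0]},{"xyz": [0.001,0,0],"angular": [0,0,0]}]}}

```text
clock: 24.85
position: [0.4093, -0.1806, 0.0139]
ee_rot: [0.999, 0.046, 0.0, 0.0]
ft_force: [-6.1, -0.0, 3.3]
grip_width: 0.449
grasp_force: 2.6
```

>>> {"api": "carry_out", "payload": {"motion": [{"xyz": [0.0005,0,0],"angular": [0,0,0]},{"xyz": [0.001,0,0],"angular": [0,0,0]}]}}

```text
clock: 25.05
position: [0.4093, -0.1806, 0.0138]
ee_rot: [0.999, 0.045, -0.001, 0.0]
ft_force: [-10.6, -0.9, 7.2]
grip_width: 0.446
grasp_force: 4.3
```

>>> {"api": "carry_out", "payload": {"motion": [{"xyz": [0.0005,0,0],"angular": [0,0,0]},{"xyz": [0.0005,0,0],"angular": [0,0,0]}]}}

```text
clock: 25.25
position: [0.4093, -0.1807, 0.0137]
ee_rot: [0.999, 0.045, -0.001, 0.0]
ft_force: [-10.7, -0.3, 7.1]
grip_width: 0.45
grasp_force: 4.0
```

>>> {"api": "carry_out", "payload": {"motion": [{"xyz": [-0.004,0,0],"angular": [0,0,0]},{"xyz": [-0.02,0,0],"angular": [0,0,0]},{"xyz": [-0.02,0,-0.04],"angular": [0,0,0]},{"xyz": [-0.02,0,-0.08],"angular": [0,0,0]},{"xyz": [-0.02,0,-0.12],"angular": [0,0,0]},{"xyz": [-0.02,0.045,-0.12],"angular": [0,0,0]},{"xyz": [0,0.084,-0.12],"angular": [0,0,0]},{"xyz": [0,0.084,-0.12],"angular": [0,0,0]},{"xyz": [0,0.084,-0.12],"angular": [0,0,0]}]}}

```text
clock: 26.15
position: [0.4191, -0.2644, 0.1339]
ee_rot: [0.999, 0.045, 0.001, 0.0]
ft_force: [-0.9, 1.1, -0.3]
grip_width: 0.452
grasp_force: 0.0
```

Run:
```python
from h import *
from workcell import *
o=go(C(-.054,-.085,.072),QC); print(o['position'],o['ft_force'])
t=camera("top"); c=camera("scene"); np.savez("pics/t7.npz",**t)
cv2.imwrite("pics/s7.png",np.hstack([cv2.resize(i,(400,400),interpolation=cv2.INTER_CUBIC) for i in (c["img"][130:210,275:355,::-1],t["img"][185:265,290:370,::-1])]))
```

```text
shift [-0.0006 -0.0005  0.0619] turn [ 0.01 -0.09 -0.01]
[ 0.4191305  -0.26438066  0.13389462] [-0.91378122  1.13642927 -0.31924482]
```

View pics/s7.png

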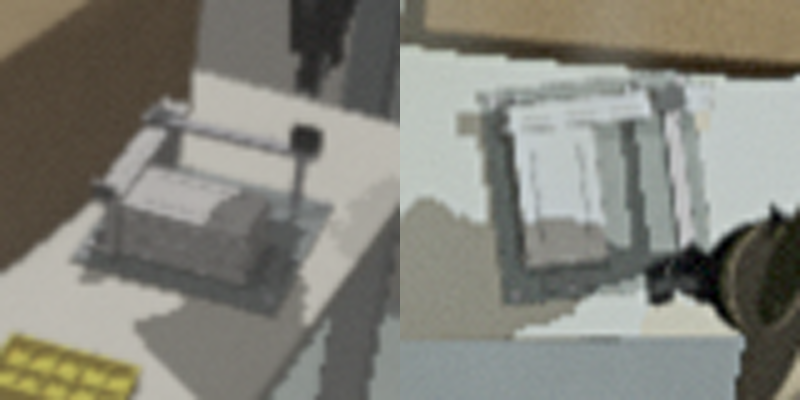

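>>> {"api": "carry_out", "payload": {"motion": [{"xyz": [0,0,0.02],"angular": [0,0,0]},{"xyz": [0,0,0.035],"angular": [0,0,0]},{"xyz": [0,0,0.047],"angular": [0,0,0]},{"xyz": [0,0,0.056],"angular": [0,0,0]},{"xyz": [0,0,0.06],"angular": [0,0,0]},{"xyz": [0,0,0.06],"angular": [0,0,0]}]}}

```text
clock: 26.85
position: [0.4185, -0.2639, 0.0738]
ee_rot: [0.999, 0.046, 0.0, 0.0]
ft_force: [1.1, -0.2, -0.1]
grip_width: 0.449
grasp_force: 0.0
```

>>> {"api": "carry_out", "payload": {"motion": [{"xyz": [0,-0.006,0],"angular": [0,0,0]},{"xyz": [0,-0.012,0],"angular": [0,0,0]},{"xyz": [0,-0.018,0],"angular": [0,0,0]},{"xyz": [0,-0.024,0],"angular": [0,0,0]},{"xyz": [0,-0.03,0],"angular": [0,0,0]},{"xyz": [0,-0.036,0],"angular": [0,0,0]},{"xyz": [0,-0.042,0],"angular": [0,0,0]}]}}

```text
clock: 27.55
position: [0.4149, -0.2218, 0.0741]
ee_rot: [0.999, 0.046, 0.001, 0.0]
ft_force: [0.9, -1.6, 1.3]
grip_width: 0.449
grasp_force: 1.1
```

>>> {"api": "carry_out", "payload": {"motion": [{"xyz": [0,-0.006,0],"angular": [0,0,0]},{"xyz": [0,-0.012,0],"angular": [0,0,0]},{"xyz": [0,-0.017,0],"angular": [0,0,0]},{"xyz": [0,-0.022,0],"angular": [0,0,0]}]}}

```text
clock: 27.95
position: [0.4128, -0.1999, 0.074]
ee_rot: [0.999, 0.046, 0.0, 0.0]
ft_force: [1.3, -1.8, 2.6]
grip_width: 0.455
grasp_force: 1.1
```

>>> {"api": "carry_out", "payload": {"motion": [{"xyz": [0,-0.005,0],"angular": [0,0,0]},{"xyz": [0,-0.01,0],"angular": [0,0,0]},{"xyz": [0,-0.015,0],"angular": [0,0,0]},{"xyz": [0,-0.019,0],"angular": [0,0,0]},{"xyz": [0,-0.022,0],"angular": [0,0,0]}]}}

```text
clock: 28.45
position: [0.4108, -0.1787, 0.074]
ee_rot: [0.999, 0.046, 0.0, 0.001]
ft_force: [2.2, -14.8, -2.5]
grip_width: 0.453
grasp_force: 7.5
```

>>> {"api": "carry_out", "payload": {"motion": [{"xyz": [0,-0.001,0],"angular": [0,0,0]},{"xyz": [0,-0.002,0],"angular": [0,0,0]},{"xyz": [0,-0.002,0],"angular": [0,0,0]}]}}

```text
clock: 28.75
position: [0.4108, -0.1788, 0.074]
ee_rot: [0.999, 0.045, 0.001, 0.002]
ft_force: [3.7, -13.3, -4.9]
grip_width: 0.45
grasp_force: 6.6
```

>>> {"api": "carry_out", "payload": {"motion": [{"xyz": [0,0.01,0],"angular": [0,0,0]},{"xyz": [0,0.015,0],"angular": [0,0,0]},{"xyz": [0,0.015,0],"angular": [0,0,0]},{"xyz": [0,0.015,-0.04],"angular": [0,0,0]},{"xyz": [0,0.015,-0.08],"angular": [0,0,0]},{"xyz": [0,0.065,-0.09],"angular": [0,0,0]},{"xyz": [0,0.115,-0.09],"angular": [0,0,0]},{"xyz": [0,0.165,-0.09],"angular": [0,0,0]},{"xyz": [0,0.195,-0.09],"angular": [0,0,0]},{"xyz": [0,0.195,-0.09],"angular": [0,0,0]}]}}

```text
clock: 29.75
position: [0.427, -0.3746, 0.1632]
ee_rot: [0.999, 0.043, -0.0, 0.0]
ft_force: [0.4, 0.7, -0.4]
grip_width: 0.448
grasp_force: 0.0
```

Run:
```python
from h import *
from workcell import *
def blob(c,box):
    x0,y0,x1,y1=box; m=(c["img"][y0:y1,x0:x1].max(2)<75).astype(np.uint8)
    n,l,st,ce=cv2.connectedComponentsWithStats(m); 
    return [(st[i,4],ce[i]+[x0,y0]) for i in range(1,n) if 5<=st[i,4]<120]
t=camera("top"); s=camera("scene"); print(get_obs()["position"])
cv2.imwrite("pics/t8.png",t["img"][:,:,::-1]); cv2.imwrite("pics/s8.png",s["img"][:,:,::-1])
for d in(.07,.075,.08): 
    p=C(-.054,-.085+d,.085); print(d,pix(t,p),pix(s,p))
print("top",blob(t,(300,185,370,260))); print("scene",blob(s,(285,140,350,200)))
print("top0",blob(dict(np.load("pics/top0.npz")),(335,225,360,250)),"scene0",blob(dict(np.load("pics/scene0.npz")),(325,150,345,165)), pix(dict(np.load("pics/top0.npz")),C(-.054,-.085,.085)))
```

```text
[ 0.42824842 -0.3701652   0.16336678]
0.07 [[328.76106309 239.27625177]] [[330.79819619 165.85166397]]
0.075 [[327.39883473 239.42693664]] [[330.39469808 166.50167948]]
0.08 [[326.03630107 239.57760384]] [[329.9890952  167.15511473]]
top [(np.int32(40), array([316.475, 194.575])), (np.int32(83), array([353.90361446, 198.        ])), (np.int32(34), array([327.67647059, 239.73529412]))]
scene [(np.int32(31), array([330.12903226, 167.48387097])), (np.int32(6), array([294.66666667, 168.        ])), (np.int32(25), array([328.36, 182.52]))]
top0 [(np.int32(28), array([347.57142857, 237.10714286]))] scene0 [(np.int32(22), array([335.90909091, 157.90909091]))] [[347.79820315 237.16503458]]
```

```bash
python3 -c "
from h import *
o=go(C(-.054,-.012,.074),QC)"
```

```text
shift [ 0.     -0.1796  0.0896] turn [-0.06 -0.01  0.  ]
```

>>> {"api": "carry_out", "payload": {"motion": [{"xyz": [0,-0.05,0],"angular": [0,0,0]},{"xyz": [0,-0.1,0],"angular": [0,0,0]},{"xyz": [0,-0.15,0],"angular": [0,0,0]},{"xyz": [0,-0.18,0],"angular": [0,0,0]},{"xyz": [0,-0.18,0],"angular": [0,0,0]},{"xyz": [0,-0.18,0.03],"angular": [0,0,0]},{"xyz": [0,-0.18,0.055],"angular": [0,0,0]},{"xyz": [0,-0.18,0.075],"angular": [0,0,0]},{"xyz": [0,-0.18,0.088],"angular": [0,0,0]},{"xyz": [0,-0.18,0.09],"angular": [0,0,0]},{"xyz": [0,-0.18,0.09],"angular": [0,0,0]}]}}

```text
clock: 30.95
position: [0.4121, -0.1912, 0.0742]
ee_rot: [0.999, 0.046, 0.0, 0.0]
ft_force: [-0.7, 0.4, -0.3]
grip_width: 0.452
grasp_force: 0.0
```

>>> {"api": "carry_out", "payload": {"motion": [{"xyz": [0,0,0],"angular": [0,0,0]},{"xyz": [0,0,0],"angular": [0,0,0]},{"xyz": [0,0,0],"angular": [0,0,0]},{"xyz": [0,0,0],"angular": [0,0,0]},{"xyz": [0,0,0],"angular": [0,0,0]},{"xyz": [0,0,0],"angular": [0,0,0]}], "hand": 0, "grip_force": 40}}

```text
clock: 31.55
position: [0.4126, -0.1922, 0.075]
ee_rot: [0.999, 0.045, 0.001, 0.001]
ft_force: [-0.5, -1.7, 6.7]
grip_width: 0.131
grasp_force: 43.5
```

>>> {"api": "carry_out", "payload": {"motion": [{"xyz": [0,-0.001,0],"angular": [0,0,0]},{"xyz": [0,-0.002,0],"angular": [0,0,0]},{"xyz": [0,-0.002,0],"angular": [0,0,0]}]}}

```text
clock: 31.85
position: [0.4126, -0.192, 0.0751]
ee_rot: [0.999, 0.045, 0.002, 0.002]
ft_force: [0.7, -10.8, 1.3]
grip_width: 0.129
grasp_force: 42.8
```

>>> {"api": "carry_out", "payload": {"motion": [{"xyz": [0,-0.001,0],"angular": [0,0,0]},{"xyz": [0,-0.002,0],"angular": [0,0,0]},{"xyz": [0,-0.002,0],"angular": [0,0,0]}]}}

```text
clock: 32.15
position: [0.4126, -0.1918, 0.0751]
ee_rot: [0.999, 0.044, 0.002, 0.003]
ft_force: [2.7, -19.4, -3.6]
grip_width: 0.131
grasp_force: 42.1
```

>>> {"api": "carry_out", "payload": {"motion": [{"xyz": [0,0.004,0],"angular": [0,0,0]},{"xyz": [0,0.012,0],"angular": [0,0,0]},{"xyz": [0,0.02,0],"angular": [0,0,0]},{"xyz": [0,0.028,0],"angular": [0,0,0]},{"xyz": [0,0.036,0],"angular": [0,0,0]},{"xyz": [0,0.044,0],"angular": [0,0,0]},{"xyz": [0,0.052,0],"angular": [0,0,0]},{"xyz": [0,0.06,0],"angular": [0,0,0]},{"xyz": [0,0.066,0],"angular": [0,0,0]},{"xyz": [0,0.07,0],"angular": [0,0,0]},{"xyz": [0,0.07,0],"angular": [0,0,0]}]}}

```text
clock: 33.25
position: [0.4189, -0.2578, 0.075]
ee_rot: [0.999, 0.045, 0.001, 0.001]
ft_force: [-0.2, -1.4, 4.4]
grip_width: 0.129
grasp_force: 43.4
```

>>> {"api": "carry_out", "payload": {"motion": [{"xyz": [0,0.002,0],"angular": [0,0,0]},{"xyz": [0,0.005,0],"angular": [0,0,0]},{"xyz": [0,0.008,0],"angular": [0,0,0]},{"xyz": [0,0.01,0],"angular": [0,0,0]},{"xyz": [0,0.01,0],"angular": [0,0,0]}]}}

```text
clock: 33.75
position: [0.4197, -0.2672, 0.075]
ee_rot: [0.999, 0.046, 0.001, 0.001]
ft_force: [-1.3, 0.7, 6.5]
grip_width: 0.122
grasp_force: 43.5
```

>>> {"api": "carry_out", "payload": {"motion": [{"xyz": [0,0.002,0],"angular": [0,0,0]},{"xyz": [0,0.004,0],"angular": [0,0,0]},{"xyz": [0,0.006,0],"angular": [0,0,0]},{"xyz": [0,0.006,0],"angular": [0,0,0]}]}}

```text
clock: 34.15
position: [0.4202, -0.272, 0.075]
ee_rot: [0.999, 0.046, 0.001, -0.0]
ft_force: [-1.5, 5.6, 11.1]
grip_width: 0.13
grasp_force: 44.0
```

>>> {"api": "carry_out", "payload": {"motion": [{"xyz": [0,-0.006,0],"angular": [0,0,0]},{"xyz": [0,-0.014,0],"angular": [0,0,0]},{"xyz": [0,-0.022,0],"angular": [0,0,0]},{"xyz": [0,-0.03,0],"angular": [0,0,0]},{"xyz": [0,-0.038,0],"angular": [0,0,0]},{"xyz": [0,-0.046,0],"angular": [0,0,0]},{"xyz": [0,-0.054,0],"angular": [0,0,0]},{"xyz": [0,-0.062,0],"angular": [0,0,0]},{"xyz": [0,-0.07,0],"angular": [0,0,0]},{"xyz": [0,-0.076,0],"angular": [0,0,0]},{"xyz": [0,-0.08,0],"angular": [0,0,0]},{"xyz": [0,-0.08,0],"angular": [0,0,0]}]}}

```text
clock: 35.35
position: [0.4127, -0.193, 0.075]
ee_rot: [0.999, 0.046, 0.001, 0.0]
ft_force: [-1.6, 1.1, 9.8]
grip_width: 0.126
grasp_force: 44.0
```

>>> {"api": "carry_out", "payload": {"motion": [{"xyz": [0,-0.001,0],"angular": [0,0,0]},{"xyz": [0,-0.002,0],"angular": [0,0,0]},{"xyz": [0,-0.003,0],"angular": [0,0,0]},{"xyz": [0,-0.003,0],"angular": [0,0,0]}]}}

```text
clock: 35.75
position: [0.4126, -0.1921, 0.075]
ee_rot: [0.999, 0.045, 0.001, 0.002]
ft_force: [-0.2, -7.3, 5.0]
grip_width: 0.125
grasp_force: 43.3
```

>>> {"api": "carry_out", "payload": {"motion": [{"xyz": [0,0,0],"angular": [0,0,0]},{"xyz": [0,0,0],"angular": [0,0,0]},{"xyz": [0,0,0],"angular": [0,0,0]},{"xyz": [0,0,0],"angular": [0,0,0]},{"xyz": [0,0,0],"angular": [0,0,0]},{"xyz": [0,0,-0.03],"angular": [0,0,0]},{"xyz": [0,0,-0.07],"angular": [0,0,0]},{"xyz": [0,0,-0.11],"angular": [0,0,0]},{"xyz": [0,0.05,-0.11],"angular": [0,0,0]},{"xyz": [0,0.1,-0.11],"angular": [0,0,0]},{"xyz": [0,0.15,-0.11],"angular": [0,0,0]},{"xyz": [0,0.19,-0.11],"angular": [0,0,0]}], "hand": 0.45}}

```text
clock: 36.95
position: [0.4286, -0.3824, 0.1839]
ee_rot: [0.999, 0.045, 0.0, 0.001]
ft_force: [0.5, 0.3, -0.2]
grip_width: 0.45
grasp_force: 0.0
```

>>> {"api": "carry_out", "payload": {"motion": [{"xyz": [0,0.03,0],"angular": [0,0,0]},{"xyz": [0,0.03,0],"angular": [0,0,0]},{"xyz": [0,0.03,0],"angular": [0,0,0]}]}}

```text
clock: 37.25
position: [0.4317, -0.4095, 0.1834]
ee_rot: [0.999, 0.045, 0.0, -0.0]
ft_force: [-0.3, 0.3, -0.4]
grip_width: 0.451
grasp_force: 0.0
```

Run:
```python
from h import *
from workcell import *
t=camera("top"); s=camera("scene"); e=ang(CY)
nat=lambda P:np.array(P,float)/5-.5+[290,185]
for n,c,box in(("top",t,(315,225,345,250)),("scene",s,(318,158,340,180))):
    x0,y0,x1,y1=box; m=(c["img"][y0:y1,x0:x1].max(2)<75).astype(np.uint8)
    k,l,st,ce=cv2.connectedComponentsWithStats(m); print(n,[(int(st[i,4]),np.round(ce[i]+[x0,y0],1)) for i in range(1,k) if st[i,4]>=5])
q,sd=quad(t["img"],nat([(108,128),(123,268),(209,258),(190,125)]),2); P=onz(t,q,.058)
d=np.roll(P,-1,0)-P; print(sd,np.round(P,4).tolist(),np.linalg.norm(d,axis=1),np.degrees(np.arctan2(d[:,1],d[:,0])))
t0=dict(np.load("pics/t7.npz")); q,sd=quad(t0["img"],nat([(108,128),(123,268),(209,258),(190,125)]),2); print("before lock",sd,np.round(onz(t0,q,.058),4).tolist())
print(get_obs()["clock"],get_obs()["ft_force"])
```

```text
top [(28, array([327.7, 239.8]))]
scene [(32, array([330.3, 167.5]))]
[0.14, 0.25, 0.19, 0.69] [[0.5142, -0.1403, 0.058], [0.4146, -0.1493, 0.058], [0.4253, -0.2088, 0.058], [0.5236, -0.1994, 0.058]] [0.09999917 0.06047063 0.09872583 0.05982205] [-174.85630106  -79.81513855    5.46356484   99.0148493 ]
before lock [0.14, 0.06, 0.42, 0.8] [[0.5136, -0.1401, 0.058], [0.4171, -0.1496, 0.058], [0.4214, -0.2077, 0.058], [0.5234, -0.1998, 0.058]]
37.35 [-0.33673175 -0.06208318  0.98552665]
```

```bash
python3 -c "
from workcell import *
print(hand_in())"
```

```text
the job is handed in; nothing more can be done
None
```

The job is handed in; the interface gave no verdict. The tray and cover are stacked on the lower tray, the pile is squared against the end wall (about 11 N measured at the wrist), and the lock is at its end stop, confirmed by a full 80 mm of travel.

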